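Release the locked drawer of a steriliser with its pin

ROBOT

A 6-joint arm with a two-finger parallel gripper is mounted at the origin on a cart in front of the work surface, level with it; the furniture and walls round the work are solid. World frame = base frame: x ahead of the robot, y to its left, z up, the work surface at z = 0. Lengths are in mm, angles in degrees, forces in N, time in s.
With the tool pointing down it reaches from about 300 to 850 mm from the base axis. Payload 4.2 kg.
Tool frame: the origin (TCP) lies on the centre line of the jaws, within the pads' length; the fingertips stand 14 mm ahead of it and the grasp point (between the pads) lies 5 mm behind it (env.finger_overhang is the z of the fingertips in the tool frame, in mm); z points along the fingers, y is the line along which they close (so a half turn about z gives the same grasp; the last joint's range is limited). The gripper opens to 91 mm and grips with 3 to 60 N. Pads are 32 mm wide; open, the fingers measure 118 mm over their backs; the gripper's body (76 mm by 178 mm) begins 60 mm behind the grasp point.
Start: joints at [74.313, 18.312, 89.639, -0, 72.044, -1.146], TCP at [144.374, 556.595, 227.976] pointing down, gripper open.
Joint ranges: [-177.97, 177.97], [-48.28, 115.42], [12.27, 149.76], [-77.06, 257.06], [2.81, 150.46], [-146.56, 146.56]. Speed limits (degrees/s): [147.25, 147.25, 180, 180, 180, 180].

INTERFACE

Orientations are given as [roll, pitch, yaw] about the fixed x, y, z axes, in that order (R = Rz(yaw) Ry(pitch) Rx(roll)).
In Python, from workcell import sensors, viewer, env gives the robot as it stands. The module is installed in compiled form; this text tells all that it offers.
- The arm moves only by the tool step_arm, never from a script. Its argument "plan" is one flat list of numbers, 6 for each row, row after row: the shift along the tool's x, y, z in cm, then the turn, a rotation vector about the tool's x, y, z in rad. In form: [x, y, z, wx, wy, wz, x, y, z, wx, wy, wz, ...]. A call has 1 to 5 rows; each row shifts and turns the commanded pose from where the row before left it, along the tool's axes as they then stand; what a row does not reach is not made up. A row lasts 1/12 s, in which the tool goes at most 41.7 mm and 7.16 degrees, less where a joint would pass 70% of its speed; a pose out of reach is approached as far as the arm can. A call is refused whole if a number of a shift passes 4.17 or a number of a turn 0.125, either way. A call with a gripper value outside its range is refused whole. "hand" is the finger opening in cm, from 0 to 9.12, set as the call begins (left out, the last holds). The fingers move at their own pace and stop on an object; "newtons" is the grip in N (left out, the last holds). Time passes only in rows, so rows that do not move let the fingers close. It gives the time, the measured TCP pose, the force, the opening and the grip force at its end, in the units of the state.
- sensors.state(): the state, without advancing time (a new reading comes with each control period).
- viewer.grab_frame(name): name is "scene" or "top"; returns a dict with "img" (384x512x3 uint8, red, green, blue), "fx", "fy", "cx", "cy" (pixels), "position" and "attitude" of the camera in the world. Camera axes: x right, y down, z forward; pixel columns grow to the right and rows downward; lengths in mm; the calibration is good to about 2 mm. A picture is of the moment at which its call begins. There is no depth.
- env.job_done(): hands the job in; it is judged then, once.
Trained networks look in a picture, given as the dict that the camera call returned (one of the last four; its "shot" number tells which), for a name from the list of things; names that differ only in an ending like _2 or _b are one class to them, and where a whole thing is asked for, a point or a joint stands for the part that bears it (a point fixed in the world has none). Each returns a list of dicts, best first, with "score" (0 to 1); they miss things now and then, are a little off and sometimes report something else, mostly with a low value. They report only what shows in the picture. A call takes as long as a camera call. They do not tell look-alikes from the thing itself.
- viewer.boxes_of(name, picture): "location" ([column, row] in pixels, amid what is visible of it).
- viewer.pinpoint(name, picture): "location" ([column, row] in pixels: a listed point, or the origin of a listed thing).
The state is a dict: "time_s": time; "qpos": joint angles; "qvel": joint speeds; "effort": joint torques, N m; "ee_pos": TCP position; "ee_rot": TCP orientation; "force": force on the tool from outside, world axes, zero at the start; "torque": the same for the moment, N m; "gripper_width": finger opening in mm; "gripper_force": force on a finger pad.
Only numpy, scipy, OpenCV 4.12 (cv2) and the standard library are available. Lean on these libraries where they do the work, as an engineer would, in place of code of your own. Each camera call takes 0.05 s, during which the arm holds its last target. There are 200 camera calls.

TASK

The power is off and the cutlery steriliser has stayed locked. Take its release pin from the wooden rest, feel for the small hole in the lock guide on top of the steriliser and push the pin gently through it (never lean on it: the lock gives way to a light push and breaks at 20 N) until the hidden latch lets the drawer spring out. Then put the pin back upright in its rest as it was and pull the drawer fully open, without disturbing the cup, the timer or the spice jars.

Things in the scene. Friction and masses are not known exactly. Their poses are not given: they have to be found in the camera images.
- steriliser: the steriliser, a fixed low white box with a steel top (160 deep x 240 wide x 115 mm high). Origin: centre of its underside, on the worktop; its x axis points from the drawer front to the back, z up. The drawer takes up the front but for the 62 mm at the -y end, the lock compartment. On its top there is only the lock guide
- lock_slot (a point): middle of the lock's slot, at the level of the guide's upper face, at (5, -86, 118) mm in the steriliser's axes, which it shares. The guide is a flat steel flange 24 (x) x 50 (y) x 3 mm, held by two screws, clamped somewhere along the slot: its round hole (6.5 mm wide, 17 mm deep, straight walls) lies on the y line through this point, anywhere up to 9 mm to either side; to be felt for
- latch_level (a point): the point 23 mm below lock_slot. The hidden latch sits under the hole wherever that is; its top, an adjusting screw, lies within 3 mm above or below this level. Pushed straight down by the pin, the latch starts to give at 3 to 5 N, lets the drawer spring out when it has gone down 8 mm (about 9 N), and meets a rigid end stop at 10 mm; let go, it springs back up
- drawer (a joint): how far the drawer is out, m: 0 shut, about 0.022 when the latch has let it spring out, 0.052 fully open against its stop. It moves along the steriliser's -x axis; it stays where it is left (drag 2 to 3 N)
- drawer_grip (a point): middle of the drawer's handle, a level steel bar 11 mm thick, 100 mm long along the steriliser's y axis, 90 mm above the worktop, its axis 35 mm in front of the drawer's front, which is 110 mm high; it moves with the drawer
- pin_grip (a point): centre of the handle of the release pin, a black block 14 (its x axis) x 24 (y) x 44 mm (z, along the pin); a steel rod, 5 mm thick, 70 mm long, leaves the middle of its lower end, so the tip is 92 mm below this point along the pin. 50 g. At the start it stands upright in the bore of the rest, the handle's lower end on the rest's top, turned as the rest is
- pin_tip (a point): tip of the pin's rod (a small bevel, 0.6 mm); axes as those of the pin, z along the rod towards the handle
- stand_bore (a point): middle of the bore's mouth in the pin's rest, a fixed beech block 56 (x) x 64 (y) x 78 mm high; the bore is 9 mm wide, with a 2 mm bevel, and goes straight down through the block; z up
- mug: bystander: white coffee cup, 50 mm high, origin under its middle
- spice_tall: bystander: spice jar with a red cap, 45 mm wide, 106 mm high, origin under its middle
- egg_timer: bystander: white wind-up kitchen timer, 60 mm wide, 50 mm high, origin under its middle
- spice_other: bystander: a second spice jar just like it, farther back
Things that resemble listed ones, but are neither listed nor needed, are in the scene too. Of the things like the part that bears pin_grip, leave any that is orange or yellow; of the rest the larger one is meant.

How it is judged:
By the outcome, as a careful person would: the job done as asked, in the order asked, and still so for the second after the job is handed in, with the robot touching nothing.
It also fails if it takes over 72 s, if anything falls off the work surface, if the arm or the gripper's body presses on something with over 40 N, if the wrist force passes 120 N, or if a joint passes its speed limit or range.

## Working session

There is one attempt and no reset: what is moved stays moved. The work goes in short steps, Python scripts to look and compute and a tool call to move; the robot and the scene stay as the last step left them, time stands still between calls to the robot, and variables do not carry over. Pictures are saved under pics/ and viewed, at most 10 in all, crops included, and the job is handed in when it is done.

Besides the shell and the picture viewer there is one more tool, called after "Request:" as name(argument=value, ...), one argument or row to a line, values as JSON. step_arm: Moves the arm, as the interface text tells. Its arguments: {"type":"object","properties":{"plan":{"type":"array","items":{"type":"number"}},"hand":{"type":"number"},"newtons":{"type":"number"}},"required":["plan"]}

```bash
mkdir -p pics; cat > h.py <<'E'
import numpy as np, cv2
from scipy.spatial.transform import Rotation as R
from workcell import sensors, viewer, env
def cam(p):
    a=np.array(p["attitude"],float)
    M=a if a.shape==(3,3) else (R.from_euler('xyz',a,degrees=True).as_matrix() if a.size==3 else None)
    return M,np.array(p["position"],float)
def ray(p,uv):
    M,c=cam(p); d=M@np.array([(uv[0]-p["cx"])/p["fx"],(uv[1]-p["cy"])/p["fy"],1]); return c,d/np.linalg.norm(d)
def atz(p,uv,z):
    c,d=ray(p,uv); return c+d*(z-c[2])/d[2]
def proj(p,X):
    M,c=cam(p); q=M.T@(np.array(X,float)-c); return np.array([p["cx"]+p["fx"]*q[0]/q[2],p["cy"]+p["fy"]*q[1]/q[2]])
def tri(rs):
    A=np.zeros((3,3));b=np.zeros(3)
    for c,d in rs:
        P=np.eye(3)-np.outer(d,d);A+=P;b+=P@c
    X=np.linalg.solve(A,b); return X,[round(float(np.linalg.norm((np.eye(3)-np.outer(d,d))@(X-c))),1) for c,d in rs]
E
python3 - <<'E'
from h import *
s=sensors.state(); print(s["ee_pos"],s["ee_rot"],s["force"],s["time_s"],env.finger_overhang)
P={}
for n in("scene","top"):
    p=viewer.grab_frame(n);P[n]=p
    print(n,p["position"],p["attitude"],p["fx"],p["fy"],p["cx"],p["cy"])
    cv2.imwrite(f"pics/{n}0.png",cv2.cvtColor(p["img"],cv2.COLOR_RGB2BGR))
for k in ["steriliser","lock_slot","drawer_grip","pin_grip","pin_tip","stand_bore","mug","spice_tall","egg_timer","spice_other"]:
    for n in P:
        print(k,n,[(np.round(d["location"],1).tolist(),round(d["score"],2)) for d in viewer.pinpoint(k,P[n])][:4])
E
```

```text
[144.24768368 556.14436924 227.13410067] [-1.79902851e+02 -4.24346052e-03  1.65458021e+02] [-0.21997618 -0.6985291  -0.46795026] 0.0 14.0
scene [ 114.87997492 -537.91513444  695.85802824] [-133.54180212    1.03668688  -40.43865807] 384.79275709981056 384.79275709981056 251.02467229560347 190.49541863484268
top [ 443.57259189  -46.46767955 1128.58915371] [-174.66351066    0.37331843  -90.8896272 ] 422.12954575001754 422.12954575001754 255.08104558379955 193.7083337331286
steriliser scene [([331.9, 269.1], 0.96)]
steriliser top [([345.1, 192.3], 0.95)]
lock_slot scene [([348.5, 270.0], 0.85)]
lock_slot top [([380.8, 209.2], 0.66), ([160.9, 227.8], 0.17)]
drawer_grip scene [([273.6, 235.4], 0.77)]
drawer_grip top [([308.0, 223.2], 0.64)]
pin_grip scene [([139.4, 177.0], 0.61), ([203.2, 168.2], 0.57), ([133.9, 177.8], 0.54), ([169.4, 146.2], 0.43)]
pin_grip top [([173.5, 272.4], 0.55), ([155.0, 273.1], 0.5), ([160.3, 226.5], 0.4)]
pin_tip scene [([149.0, 201.8], 0.62), ([205.6, 191.2], 0.56), ([139.8, 194.2], 0.56)]
pin_tip top [([178.8, 264.9], 0.5), ([159.7, 268.4], 0.38)]
stand_bore scene [([173.7, 152.2], 0.93), ([170.6, 149.8], 0.35)]
stand_bore top [([159.3, 230.0], 0.74)]
mug scene [([248.1, 167.7], 0.66)]
mug top []
spice_tall scene [([281.9, 182.9], 0.62)]
spice_tall top [([244.2, 155.1], 0.61)]
egg_timer scene [([223.9, 150.3], 0.75), ([282.7, 180.6], 0.38)]
egg_timer top [([164.0, 170.2], 0.55)]
spice_other scene [([282.9, 159.6], 0.71)]
spice_other top []
```

View pics/scene0.png

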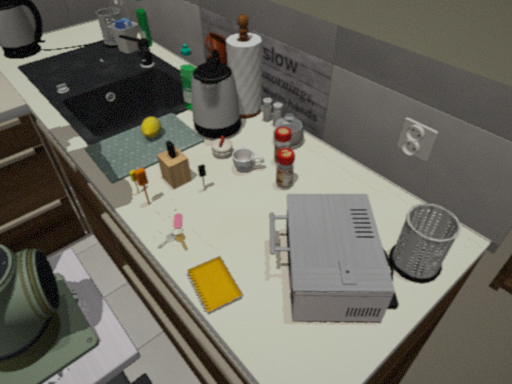

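View pics/top0.png

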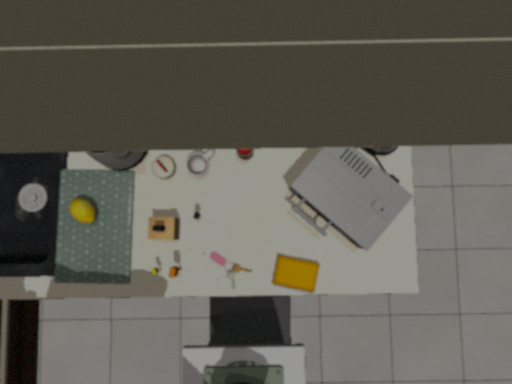

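```bash
python3 - <<'E'
from h import *
a=cv2.imread("pics/scene0.png");c=a[120:240,100:240]
b=cv2.imread("pics/top0.png");d=b[190:310,120:220]
cv2.imwrite("pics/crop1.png",np.hstack([cv2.resize(c,None,fx=3.3,fy=3.3,interpolation=2)[:390],cv2.resize(d,None,fx=3.3,fy=3.3,interpolation=2)[:390]]))
E
```

```text
(no output)
```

View pics/crop1.png

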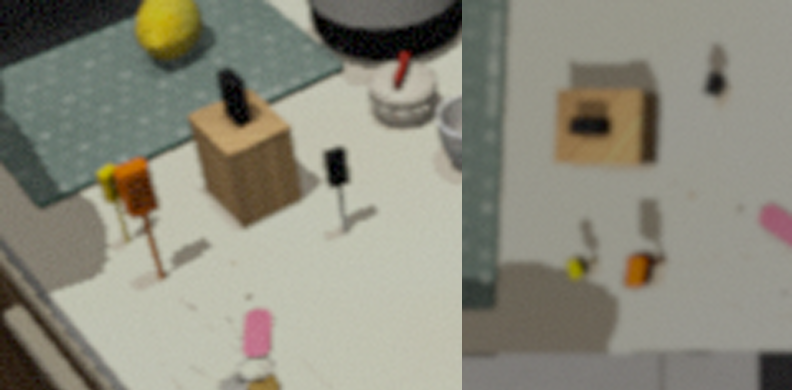

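The picture shows four pin-like things: orange (scene 141,177), yellow (133,177), a small free-standing black one (202,168), and the black handle in the beech rest (scene 171,148 / top 160,227). The one in the rest is meant: it is not orange or yellow, it is the larger black one, and it stands in the block. The steriliser is at top (345,195), with its lock guide at about (380,208).

```bash
cat > fit.py <<'E'
from h import *
from scipy.optimize import least_squares
def fitbody(obs,x0):
    # obs: list (pic,uv,local)
    def f(v):
        M=R.from_euler('z',v[2]).as_matrix()
        return np.concatenate([proj(p,M@np.array(l)+[v[0],v[1],0])-uv for p,uv,l in obs])
    r=least_squares(f,x0,loss='soft_l1'); return r.x,f(r.x).reshape(-1,2)
E
python3 - <<'E'
from fit import *
S=viewer.grab_frame("scene");T=viewer.grab_frame("top")
import pickle; pickle.dump((S,T),open("p0.pkl","wb"))
L={"steriliser":[0,0,0],"lock_slot":[5,-86,118],"drawer_grip":[-115,31,90]}
obs=[]
for k in L:
    for p in(S,T):
        d=viewer.pinpoint(k,p)
        if d: obs.append((p,np.array(d[0]["location"]),L[k]))
best=min((fitbody(obs,[*atz(T,(345,192),0)[:2],y]) for y in np.arange(-3,3,.7)),key=lambda q:np.abs(q[1]).sum())
v,res=best; print("ster",v[:2],np.degrees(v[2]),res.round(1).tolist())
# bore
rs=[ray(S,viewer.pinpoint("stand_bore",S)[0]["location"]),ray(T,viewer.pinpoint("stand_bore",T)[0]["location"])]
print("bore tri",tri(rs),[atz(p,viewer.pinpoint("stand_bore",p)[0]["location"],78) for p in(S,T)])
for k,ps in {"pin_grip":[(170,148.5),(160.3,226.5)]}.items():
    print(k,[atz(p,u,100) for p,u in zip((S,T),ps)])
for k,uvs in {"mug":((248.1,167.7),None),"spice_tall":((281.9,182.9),(244.2,155.1)),"egg_timer":((223.9,150.3),(164,170.2)),"spice_other":((282.9,159.6),None),"blackpin":((202,168),(197,215))}.items():
    print(k,[atz(p,u,0 if k!="blackpin" else 60).round(0)[:2] for p,u in zip((S,T),uvs) if u])
# beech
h=cv2.cvtColor(T["img"],cv2.COLOR_RGB2HSV); print(h[232,170],h[222,155],h[232,178])
m=((h[...,0]>8)&(h[...,0]<25)&(h[...,1]>70)&(h[...,2]>110)).astype(np.uint8); m[:200]=0;m[250:]=0;m[:,:140]=0;m[:,190:]=0
r=cv2.minAreaRect(cv2.findNonZero(m)); print(r,atz(T,r[0],78)); bp=cv2.boxPoints(r); print([atz(T,q,78).round(0)[:2].tolist() for q in bp])
k=(h[...,2]<60).astype(np.uint8); k[:218]=0;k[236:]=0;k[:,:150]=0;k[:,173:]=0
r=cv2.minAreaRect(cv2.findNonZero(k)); print("handle",r,[atz(T,q,122).round(0)[:2].tolist() for q in cv2.boxPoints(r)])
E
```

```text
ster [ 543.49961546 -269.16645029] -397.1339037970136 [[-2.8, 2.0], [1.0, -1.6], [-3.6, 1.3], [1.6, 0.5], [0.1, -0.3]]
bore tri (array([458.85484135, 194.50886604,  89.61088555]), [7.0, 7.0]) [array([459.54908343, 212.73360818,  78.        ]), array([465.21955606, 193.67349527,  78.        ])]
pin_grip [array([459.40437268, 202.29302475, 100.        ]), array([463.34051099, 190.58642488, 100.        ])]
mug [array([634., 104.])]
spice_tall [array([661.,  -5.]), array([655., -13.])]
egg_timer [array([632., 212.]), array([617., 204.])]
spice_other [array([732.,  65.])]
blackpin [array([500., 126.]), array([492., 107.])]
[ 21 112 152] [ 16 129 103] [16 60 72]
((161.0, 227.5), (23.0, 26.0), 90.0) [461.25802994 193.90165493  78.        ]
[[490.0, 226.0], [489.0, 162.0], [432.0, 161.0], [433.0, 226.0]]
handle ((158.0, 227.5), (5.0, 10.0), 90.0) [[467.0, 203.0], [466.0, 179.0], [455.0, 179.0], [455.0, 203.0]]
```

```bash
python3 - <<'E'
from fit import *
import pickle; S,T=pickle.load(open("p0.pkl","rb"))
c=lambda x,y,z:[x*28,y*32,z]
# find rest: try yaw~0; which local corner maps to image by geometry (yaw 0)
obs=[]
for uv,l in [((157.6,155.5),(-1,1,78)),((175.2,166.1),(-1,-1,78)),((187.9,157.9),(1,-1,78)),((174.8,188.2),(-1,-1,0)),((190.9,178.2),(1,-1,0))]: obs.append((S,np.array(uv),c(*l)))
for uv,l in [((148.8,217.3),(1,1,78)),((175.5,217.3),(1,-1,78)),((174.8,239.4),(-1,-1,78)),((148.5,239.1),(-1,1,78))]: obs.append((T,np.array(uv),c(*l)))
for o in (obs,obs[:5],obs[5:]):
    v,r=fitbody(o,[461,194,0]); print(v[:2].round(1),np.degrees(v[2]).round(1),r.round(1).tolist())
v,r=fitbody(obs,[461,194,0])
cs=[np.array(c(*l)) for l in[(a,b,z) for z in(0,78) for a,b in((-1,-1),(1,-1),(1,1),(-1,1))]]
def draw(p,x0,y0,w,h,k,bodies):
    im=cv2.resize(cv2.cvtColor(p["img"],cv2.COLOR_RGB2BGR)[y0:y0+h,x0:x0+w],None,fx=k,fy=k,interpolation=2)
    for v,C in bodies:
        M=R.from_euler('z',v[2]).as_matrix()
        q=[(((proj(p,M@X+[v[0],v[1],0])-[x0,y0]+.5)*k)*16).astype(int) for X in C]
        for i in range(4):
            for a,b in((i,(i+1)%4),(i+4,(i+1)%4+4),(i,i+4)): cv2.line(im,tuple(map(int,q[a])),tuple(map(int,q[b])),(0,0,255),1,cv2.LINE_AA,4)
    return im
sv=[543.5,-269.2,np.radians(-37.13)]
sc=[np.array([a*80,b*120,z]) for z in(0,115) for a,b in((-1,-1),(1,-1),(1,1),(-1,1))]
B=[(sv,sc)]
a=draw(S,260,180,146,146,2.7,B); b=draw(T,270,130,146,146,2.7,B)
cv2.imwrite("pics/ster.png",np.hstack([a,b])); print(a.shape)
E
```

```text
[459.7 193.3] -0.2 [[-0.1, 0.1], [-4.6, 1.4], [1.4, 0.3], [0.5, 1.9], [2.1, 2.5], [-0.3, -0.3], [-1.4, -0.6], [-0.8, -0.1], [-0.3, 0.5]]
[460.3 199.3] 4.0 [[-1.4, -0.4], [-4.4, 0.1], [0.6, -1.7], [0.7, 0.6], [1.3, 0.5]]
[459.4 191.6] -1.1 [[0.5, -0.4], [-0.5, -0.3], [-0.3, 0.2], [0.2, 0.4]]
(394, 394, 3)
```

View pics/ster.png

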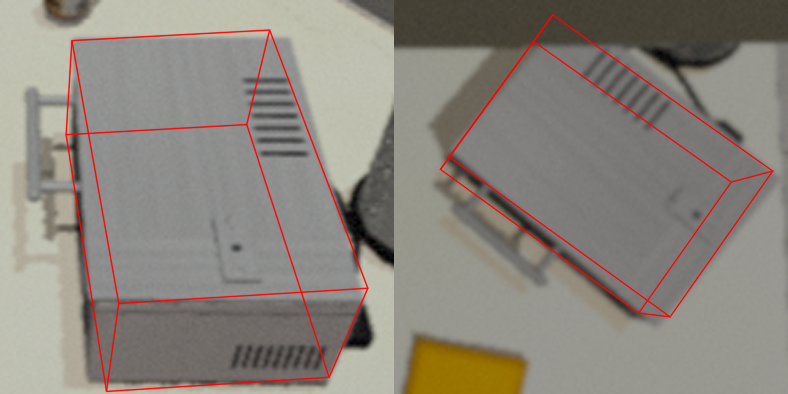

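```bash
python3 - <<'E'
from fit import *
import pickle; S,T=pickle.load(open("p0.pkl","rb"))
c=lambda x,y,z:[x*80,y*120,z]
k=2.7
obs=[]
for uv,l in [((72,38),(-1,1,115)),((290,39),(1,1,115)),((362,297),(1,-1,115)),((88,299),(-1,-1,115)),((89,382),(-1,-1,0)),((329,383),(1,-1,0))]: obs.append((S,np.array(uv)/k+[260,180]-.5,c(*l)))
for uv,l in [((58,157),(-1,1,115)),((264,320),(-1,-1,115)),((379,173),(1,-1,115))]: obs.append((T,np.array(uv)/k+[270,130]-.5,c(*l)))
x0=[543,-269,np.radians(-37)]
for o in (obs,obs[:6],obs[6:]):
    v,r=fitbody(o,x0); print(v[:2].round(1),np.degrees(v[2]).round(1),r.round(1).tolist())
    M=R.from_euler('z',v[2]).as_matrix()
    print(" slot",(M@[5,-86,118]+[v[0],v[1],0]).round(1),"grip",(M@[-115,31,90]+[v[0],v[1],0]).round(1))
for p,uv in((S,(236,247)),(T,(302,215))):
    o=(260,180) if p is S else (270,130)
    print("spot",atz(p,np.array(uv)/k+o-.5,118).round(1))
v,_=fitbody(obs,x0); sv=v
im=[]
for p,x0,y0 in((S,260,180),(T,270,130)):
    a=cv2.resize(cv2.cvtColor(p["img"],cv2.COLOR_RGB2BGR)[y0:y0+146,x0:x0+146],None,fx=k,fy=k,interpolation=2)
    M=R.from_euler('z',v[2]).as_matrix()
    P=lambda X:tuple(int(t) for t in ((proj(p,M@np.array(X)+[v[0],v[1],0])-[x0,y0]+.5)*k))
    cs=[c(*q) for q in((-1,-1,115),(1,-1,115),(1,1,115),(-1,1,115))]
    cv2.polylines(a,[np.array([P(q) for q in cs])],True,(0,0,255),1)
    cv2.polylines(a,[np.array([P(q) for q in [[-7,-111,118],[17,-111,118],[17,-61,118],[-7,-61,118]]])],True,(255,0,0),1)
    cv2.line(a,P([-115,-19,90]),P([-115,81,90]),(0,160,0),1)
    im.append(a)
cv2.imwrite("pics/ster2.png",np.hstack(im))
# gripper tool frame info
s=sensors.state(); print(R.from_euler('xyz',s["ee_rot"],degrees=True).as_matrix().round(3).tolist())
E
```

```text
[ 542.4 -269.9] -40.5 [[2.7, -0.4], [-4.0, -1.7], [-1.4, -0.2], [6.6, -0.2], [2.2, 1.7], [-3.2, 0.8], [-0.7, -3.3], [1.2, 0.3], [-0.1, 3.1]]
 slot [ 490.3 -338.5  118. ] grip [ 475.1 -171.6   90. ]
[ 542.7 -270.3] -41.3 [[3.7, -0.7], [-2.9, -1.3], [-1.8, 0.4], [5.9, -0.7], [1.6, 1.3], [-3.6, 1.3]]
 slot [ 489.7 -338.2  118. ] grip [ 476.7 -171.1   90. ]
[ 541.7 -269.3] -38.1 [[-1.1, -0.4], [3.4, -0.2], [-0.2, 0.8]]
 slot [ 492.6 -340.1  118. ] grip [ 470.3 -173.9   90. ]
spot [ 494.3 -339.4  118. ]
spot [ 496.2 -342.7  118. ]
[[-0.968, 0.251, 0.0], [0.251, 0.968, 0.0], [-0.0, 0.0, -1.0]]
```

View pics/ster2.png

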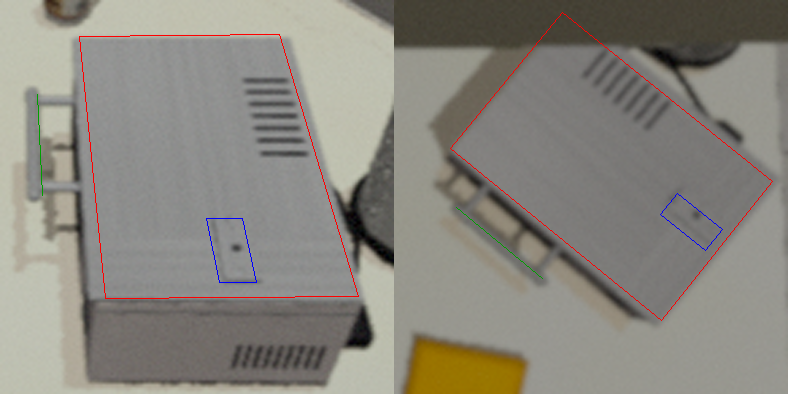

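Request:
step_arm(
  plan=[0,0,0,0,0,0.12,0,0,0,0,0,0.12,0,0,0,0,0,0.12,0,0,0,0,0,0.12,0,0,0,0,0,0.12],
  hand=5,
)

```text
time_s: 2.12
ee_pos: [144.4, 556.6, 228.0]
ee_rot: [180.0, -0.0, 130.7]
force: [1.0, 0.4, -0.4]
gripper_width: 60.7
gripper_force: 0.0
```

Request:
step_arm(
  plan=[0,0,0,0,0,0.12,0,0,0,0,0,0.12,0,0,0,0,0,0.12,0,0,0,0,0,0.12,0,0,0,0,0,0.12],
)

```text
time_s: 2.53
ee_pos: [144.3, 556.6, 228.0]
ee_rot: [-180.0, -0.0, 96.4]
force: [-0.4, 0.0, 0.4]
gripper_width: 50.1
gripper_force: 0.0
```

Request:
step_arm(
  plan=[0,0,0,0,0,0.117,-3.0,2.6,0,0,0,0,-3.0,2.6,0,0,0,0,-3.0,2.6,0,0,0,0,-3.0,2.6,0,0,0,0],
)

```text
time_s: 2.95
ee_pos: [249.0, 435.3, 228.0]
ee_rot: [180.0, -0.0, 90.1]
force: [1.0, 0.7, 0.4]
gripper_width: 50.2
gripper_force: 0.0
```

Request:
step_arm(
  plan=[-3.0,2.6,0,0,0,0,-3.0,2.6,0,0,0,0,-3.0,2.6,0,0,0,0,-3.0,2.6,0.5,0,0,0,-3.0,2.6,0.7,0,0,0],
)

```text
time_s: 3.37
ee_pos: [379.7, 285.3, 216.7]
ee_rot: [179.9, -0.1, 90.0]
force: [0.4, -0.7, 0.5]
gripper_width: 50.1
gripper_force: 0.0
```

```bash
python3 - <<'E'
from h import *
import pickle
s=sensors.state(); print(s["ee_pos"],s["ee_rot"],s["force"],s["time_s"],s["gripper_width"])
S,T=pickle.load(open("p0.pkl","rb"))
h=cv2.cvtColor(S["img"],cv2.COLOR_RGB2HSV)
m=((h[...,0]>8)&(h[...,0]<25)&(h[...,1]>70)&(h[...,2]>60)).astype(np.uint8); m[:135]=0;m[192:]=0;m[:,:150]=0;m[:,196:]=0
m=cv2.morphologyEx(m,cv2.MORPH_OPEN,np.ones((2,2)))
c=max(cv2.findContours(m,0,2)[0],key=cv2.contourArea); H=cv2.convexHull(c)
print(cv2.approxPolyDP(H,2,True)[:,0].tolist())
a=cv2.resize(cv2.cvtColor(S["img"],cv2.COLOR_RGB2BGR)[130:200,140:210],None,fx=7,fy=7,interpolation=2)
for v,col in(((459.4,191.6,np.radians(-1)),(0,0,255)),):
    M=R.from_euler('z',v[2]).as_matrix()
    P=lambda X:[int(t) for t in ((proj(S,M@np.array(X)+[v[0],v[1],0])-[140,130]+.5)*7)]
    for z in(0,78): cv2.polylines(a,[np.array([P([x*28,y*32,z]) for x,y in((-1,-1),(1,-1),(1,1),(-1,1))])],True,col,1)
    cv2.polylines(a,[np.array([P([x*7,y*12,122]) for x,y in((-1,-1),(1,-1),(1,1),(-1,1))])],True,(255,0,0),1)
cv2.imwrite("pics/rest.png",a)
E
```

```text
[379.70437679 285.27214109 216.68661218] [ 1.79885663e+02 -8.79778062e-02  9.00107692e+01] [ 0.44863602 -0.70300045  0.45180114] 3.3667 50.133554002888594
[[176, 148], [188, 159], [191, 181], [174, 188], [164, 178], [158, 156]]
```

View pics/rest.png

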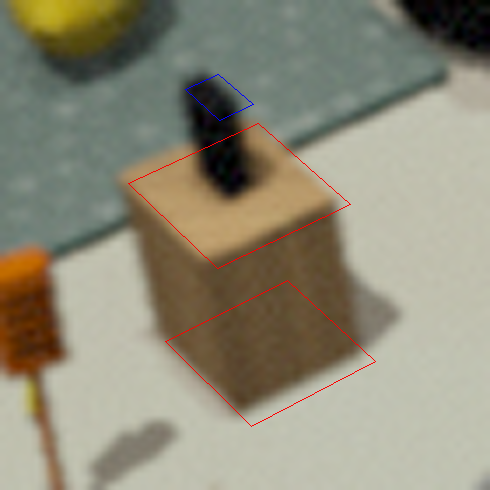

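Request:
step_arm(
  plan=[-3.0,2.65,0.7,0,0,0,-3.0,2.65,0.7,0,0,0,-3.0,2.65,0.7,0,0,0,0,0,2.5,0,0,0,0,0,1.5,0,0,0],
)

```text
time_s: 3.78
ee_pos: [459.0, 194.4, 153.7]
ee_rot: [-180.0, 0.0, 89.7]
force: [-0.5, -0.1, -0.3]
gripper_width: 49.6
gripper_force: 0.0
```

```bash
python3 - <<'E'
from h import *
s=sensors.state(); print(s["ee_pos"],s["force"])
S=viewer.grab_frame("scene");T=viewer.grab_frame("top")
def crop(p,x0,y0,w,h,k): return cv2.resize(cv2.cvtColor(p["img"],cv2.COLOR_RGB2BGR)[y0:y0+h,x0:x0+w],None,fx=k,fy=k,interpolation=2)
cv2.imwrite("pics/grasp.png",np.hstack([crop(S,120,90,100,110,4),crop(T,120,170,100,110,4)]))
for k in("pin_grip","stand_bore"): print(k,[(np.round(d["location"],1).tolist(),round(d["score"],2)) for p in(S,T) for d in viewer.pinpoint(k,p)])
e=s["ee_pos"]; print(proj(S,[e[0],e[1],e[2]-14]),proj(T,[e[0],e[1],e[2]-14]))
E
```

```text
[459.03533515 194.44382037 153.71593989] [-0.47493549 -0.0579446  -0.32836366]
pin_grip [([151.1, 177.0], 0.71), ([195.4, 209.5], 0.58), ([172.0, 146.8], 0.48), ([140.4, 171.3], 0.38), ([283.3, 184.3], 0.24), ([220.1, 238.5], 0.43)]
stand_bore [([171.7, 156.3], 0.63), ([162.5, 226.6], 0.6)]
[168.93645679 137.15695197] [154.73571552 228.10587898]
```

View pics/grasp.png

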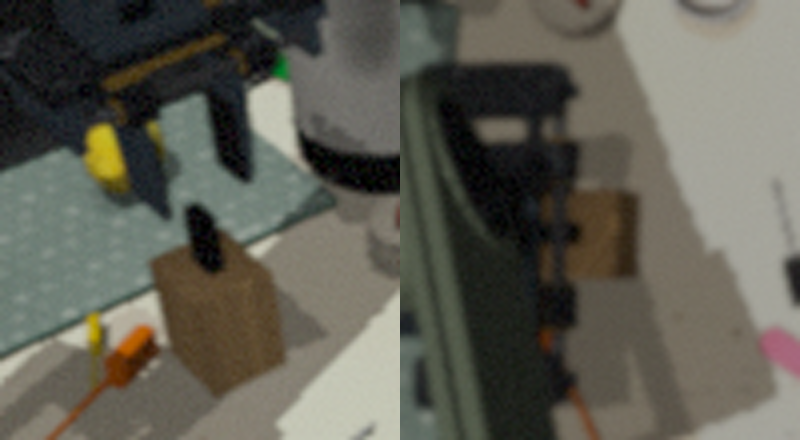

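Request:
step_arm(
  plan=[0,0,2.0,0,0,0,0,0,2.0,0,0,0,0,0,1.0,0,0,0,0,0,0.45,0,0,0,0,0,0,0,0,0],
)

```text
time_s: 4.5
ee_pos: [457.6, 196.9, 100.3]
ee_rot: [-180.0, 0.0, 90.0]
force: [0.4, 0.3, 0.1]
gripper_width: 49.9
gripper_force: 0.0
```

Request:
step_arm(
  plan=[0,0,0,0,0,0,0,0,0,0,0,0,0,0,0,0,0,0,0,0,0,0,0,0,0,0,0,0,0,0],
  hand=0.8,
  newtons=25,
)

```text
time_s: 4.92
ee_pos: [458.2, 196.7, 100.9]
ee_rot: [179.9, -0.0, 90.0]
force: [-0.2, 0.2, 0.7]
gripper_width: 19.3
gripper_force: 0.0
```

Request:
step_arm(
  plan=[0,0,0,0,0,0,0,0,0,0,0,0,0,0,0,0,0,0],
)

```text
time_s: 5.17
ee_pos: [458.2, 196.7, 100.8]
ee_rot: [180.0, -0.0, 90.0]
force: [-0.1, 0.0, 2.1]
gripper_width: 14.2
gripper_force: 25.0
```

Request:
step_arm(
  plan=[0,0,-1.0,0,0,0,0,0,-3.0,0,0,0,0,0,-3.5,0,0,0,0,0,-3.5,0,0,0,0,0,-3.2,0,0,0],
)

```text
time_s: 5.58
ee_pos: [457.5, 196.5, 244.9]
ee_rot: [180.0, -0.0, 90.0]
force: [0.9, -0.1, -0.8]
gripper_width: 13.8
gripper_force: 25.0
```

Request:
step_arm(
  plan=[-2.0,0.1,0,0,0,0,-4.0,0.3,0,0,0,0,-4.0,0.3,0,0,0,0,-4.0,0.3,0,0,0,0,-4.0,0.3,0,0,0,0],
)

```text
time_s: 6.0
ee_pos: [470.3, 15.1, 243.1]
ee_rot: [180.0, -0.0, 90.1]
force: [0.3, 0.5, -0.8]
gripper_width: 14.0
gripper_force: 25.0
```

Request:
step_arm(
  plan=[-4.0,0.3,0,0,0,0,-4.0,0.3,0,0,0,0,-4.0,0.3,0,0,0,0,-4.0,0.3,0,0,0,0,-4.0,0.3,0,0,0,0],
)

```text
time_s: 6.42
ee_pos: [485.2, -185.2, 243.0]
ee_rot: [180.0, -0.0, 90.0]
force: [0.8, 0.1, -1.4]
gripper_width: 13.7
gripper_force: 25.0
```

Request:
step_arm(
  plan=[-4.0,0.3,0,0,0,0,-4.0,0.3,0,0,0,0,-4.0,0.2,0,0,0,0,-2.0,0,0,0,0,0,0,0,0,0,0,0],
)

```text
time_s: 6.83
ee_pos: [493.3, -327.6, 242.1]
ee_rot: [-180.0, 0.1, 89.8]
force: [0.1, 0.6, -0.9]
gripper_width: 14.2
gripper_force: 25.0
```

```bash
python3 - <<'E'
from h import *
s=sensors.state(); print(s["ee_pos"],s["ee_rot"],s["force"],s["gripper_width"])
S=viewer.grab_frame("scene");T=viewer.grab_frame("top")
def crop(p,x0,y0,w,h,k): return cv2.resize(cv2.cvtColor(p["img"],cv2.COLOR_RGB2BGR)[y0:y0+h,x0:x0+w],None,fx=k,fy=k,interpolation=2)
cv2.imwrite("pics/over.png",np.hstack([crop(S,305,205,70,100,5.5),crop(T,335,170,70,100,5.5)]))
for k in("pin_tip","lock_slot"): print(k,[[(np.round(d["location"],1).tolist(),round(d["score"],2)) for d in viewer.pinpoint(k,p)] for p in(S,T)])
e=s["ee_pos"]; t=[e[0],e[1],e[2]-92.8]; print("tip pred",t,proj(S,t),proj(T,t))
E
```

```text
[ 493.34877267 -327.64385478  242.10260263] [-1.79966189e+02  8.03089235e-02  8.97521447e+01] [ 0.08232878  0.6489008  -0.85034769] 14.185833782411484
pin_tip [[([130.1, 200.6], 0.71), ([213.8, 194.1], 0.68), ([144.4, 187.1], 0.47), ([341.5, 256.7], 0.4), ([353.0, 222.0], 0.2)], [([166.4, 281.1], 0.75), ([215.6, 217.5], 0.61), ([379.2, 211.9], 0.56), ([159.9, 261.6], 0.53), ([383.7, 210.3], 0.47), ([390.6, 206.5], 0.38)]]
lock_slot [[([348.8, 270.4], 0.67)], [([381.0, 207.2], 0.57), ([201.6, 166.3], 0.24)]]
tip pred [np.float64(493.34877266882745), np.float64(-327.6438547845861), np.float64(149.30260263298953)] [343.99893244 256.55576225] [378.81703606 209.67686566]
```

View pics/over.png

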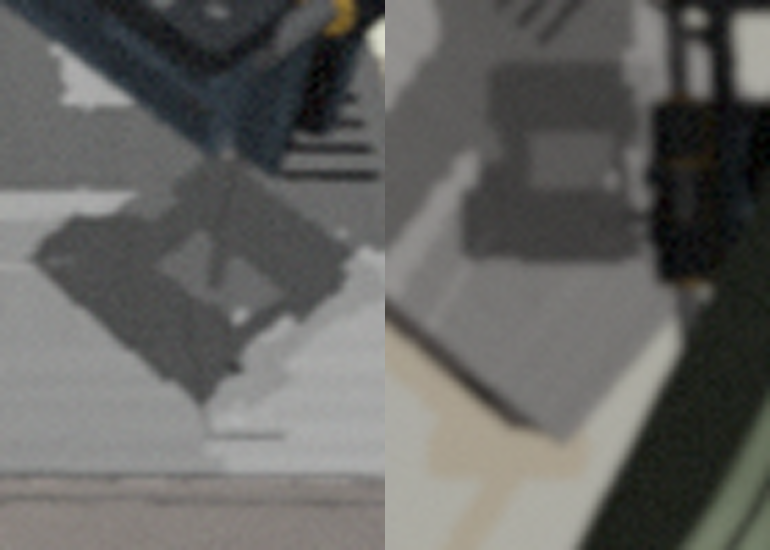

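Request:
step_arm(
  plan=[-1.29,0.16,0,0,0,0,0,0,1.5,0,0,0,0,0,1.2,0,0,0,0,0,0,0,0,0,0,0,0,0,0,0],
)

```text
time_s: 7.55
ee_pos: [495.4, -336.2, 215.1]
ee_rot: [-179.9, -0.0, 90.0]
force: [0.3, -0.6, 0.1]
gripper_width: 13.8
gripper_force: 25.0
```

```bash
cat > look.py <<'E'
from h import *
import sys
s=sensors.state(); e=s["ee_pos"]; print(np.round(e,1),np.round(s["force"],1),s["time_s"])
S=viewer.grab_frame("scene")
a=cv2.resize(cv2.cvtColor(S["img"],cv2.COLOR_RGB2BGR)[235:295,315:385],None,fx=8,fy=8,interpolation=2)
cv2.imwrite(sys.argv[1],a)
t=[e[0],e[1],e[2]-92.8];print(t,proj(S,t),(proj(S,t)-[315,235]+.5)*8)
E
python3 look.py pics/near.png
python3 - <<'E'
from fit import *
import pickle;S,T=pickle.load(open("p0.pkl","rb"))
print("spot",atz(S,(347.2,271.1),118),"screw",atz(S,(347.8,261.8),118),atz(T,(375.8,201.9),118))
g=cv2.cvtColor(S["img"],cv2.COLOR_RGB2GRAY)[264:279,340:356].astype(float); i=np.unravel_index(g.argmin(),g.shape); print(i,g[i]);
w=np.clip(np.median(g)-15-g,0,None); yy,xx=np.mgrid[264:279,340:356]; c=((w*xx).sum()/w.sum(),(w*yy).sum()/w.sum()); print(c,atz(S,c,118))
g=cv2.cvtColor(T["img"],cv2.COLOR_RGB2GRAY)[204:216,375:388].astype(float)
w=np.clip(np.median(g)-15-g,0,None); yy,xx=np.mgrid[204:216,375:388]; c=((w*xx).sum()/w.sum(),(w*yy).sum()/w.sum()); print(c,atz(T,c,118))
E
```

```text
[ 495.4 -336.2  215.1] [ 0.3 -0.6  0.1] 7.55
[np.float64(495.43575811807165), np.float64(-336.23378001681084), np.float64(122.31155962395177)] [346.29944731 268.10533986] [254.39557849 268.8427189 ]
spot [ 494.50518952 -339.86664179  118.        ] screw [ 511.06418861 -327.68359782  118.        ] [ 513.69020124 -330.21508879  118.        ]
(np.int64(7), np.int64(7)) 67.0
(np.float64(346.75498575498574), np.float64(271.25071225071224)) [ 493.66323462 -339.55365524  118.        ]
(np.float64(381.57142857142856), np.float64(209.0952380952381)) [ 496.22681832 -343.26538872  118.        ]
```

View pics/near.png

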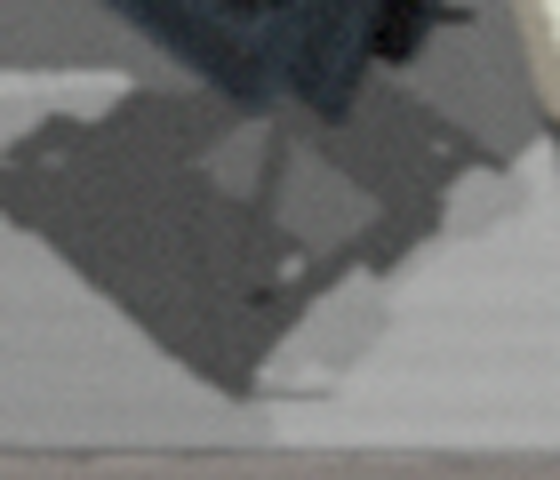

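Request:
step_arm(
  plan=[-0.5,-0.06,0,0,0,0,0,0,0.2,0,0,0,0,0,0.1,0,0,0,0,0,0.1,0,0,0,0,0,0,0,0,0],
)

```text
time_s: 8.02
ee_pos: [494.8, -341.3, 211.3]
ee_rot: [-180.0, -0.0, 90.0]
force: [0.4, 0.3, -1.3]
gripper_width: 13.6
gripper_force: 25.0
```

Request:
step_arm(
  plan=[0,0,0.1,0,0,0,0,0,0,0,0,0],
)

```text
time_s: 8.18
ee_pos: [494.8, -341.2, 210.3]
ee_rot: [-180.0, -0.0, 90.0]
force: [-0.0, -0.5, -1.0]
gripper_width: 13.6
gripper_force: 25.0
```

Request:
step_arm(
  plan=[0,0,0.1,0,0,0,0,0,0,0,0,0],
)

```text
time_s: 8.35
ee_pos: [494.8, -341.2, 209.2]
ee_rot: [-180.0, -0.0, 90.0]
force: [-0.4, 0.1, -0.8]
gripper_width: 13.8
gripper_force: 25.0
```

Request:
step_arm(
  plan=[0,0,0.1,0,0,0,0,0,0,0,0,0],
)

```text
time_s: 8.52
ee_pos: [494.8, -341.3, 208.2]
ee_rot: [-180.0, -0.0, 90.0]
force: [-0.4, -0.4, -0.8]
gripper_width: 14.1
gripper_force: 25.0
```

Request:
step_arm(
  plan=[0,0,0.1,0,0,0,0,0,0,0,0,0],
)

```text
time_s: 8.68
ee_pos: [494.8, -341.2, 207.2]
ee_rot: [-180.0, -0.0, 90.0]
force: [0.7, 0.0, -1.1]
gripper_width: 13.9
gripper_force: 25.0
```

Request:
step_arm(
  plan=[0,0,0.1,0,0,0,0,0,0.1,0,0,0,0,0,0,0,0,0],
)

```text
time_s: 8.93
ee_pos: [494.8, -341.2, 205.1]
ee_rot: [-180.0, -0.0, 90.0]
force: [0.6, -0.4, -0.6]
gripper_width: 13.8
gripper_force: 25.0
```

Request:
step_arm(
  plan=[0,0,0.1,0,0,0,0,0,0.1,0,0,0,0,0,0,0,0,0],
)

```text
time_s: 9.18
ee_pos: [494.8, -341.2, 203.1]
ee_rot: [-180.0, -0.0, 90.0]
force: [0.5, -0.3, 0.1]
gripper_width: 13.7
gripper_force: 25.0
```

Request:
step_arm(
  plan=[0,0,0.1,0,0,0,0,0,0.1,0,0,0,0,0,0,0,0,0],
)

```text
time_s: 9.43
ee_pos: [494.8, -341.2, 201.2]
ee_rot: [-180.0, -0.0, 90.0]
force: [0.7, -0.1, -0.6]
gripper_width: 13.8
gripper_force: 25.0
```

Request:
step_arm(
  plan=[0,0,0.15,0,0,0,0,0,0.15,0,0,0,0,0,0,0,0,0],
)

```text
time_s: 9.68
ee_pos: [494.7, -341.2, 198.0]
ee_rot: [-180.0, -0.0, 90.0]
force: [-0.8, 1.7, -0.6]
gripper_width: 13.5
gripper_force: 25.0
```

Request:
step_arm(
  plan=[0,0,0.15,0,0,0,0,0,0.15,0,0,0,0,0,0,0,0,0],
)

```text
time_s: 9.93
ee_pos: [494.7, -341.2, 195.0]
ee_rot: [-180.0, -0.0, 90.0]
force: [-0.3, -0.4, -0.5]
gripper_width: 14.0
gripper_force: 25.0
```

Request:
step_arm(
  plan=[0,0,0.1,0,0,0,0,0,0.1,0,0,0,0,0,0,0,0,0],
)

```text
time_s: 10.18
ee_pos: [494.8, -341.2, 193.2]
ee_rot: [-180.0, -0.0, 90.0]
force: [0.9, -0.3, -1.7]
gripper_width: 14.0
gripper_force: 25.0
```

Request:
step_arm(
  plan=[0,0,0.1,0,0,0,0,0,0.1,0,0,0,0,0,0,0,0,0],
)

```text
time_s: 10.43
ee_pos: [494.8, -341.2, 191.2]
ee_rot: [-180.0, -0.0, 90.0]
force: [-0.9, -0.5, 0.5]
gripper_width: 13.9
gripper_force: 25.0
```

Request:
step_arm(
  plan=[0,0,0.1,0,0,0,0,0,0,0,0,0],
)

```text
time_s: 10.6
ee_pos: [494.8, -341.2, 190.2]
ee_rot: [-180.0, -0.0, 90.0]
force: [-0.5, -0.1, 0.3]
gripper_width: 14.1
gripper_force: 25.0
```

Request:
step_arm(
  plan=[0,0,0.1,0,0,0,0,0,0,0,0,0],
)

```text
time_s: 10.77
ee_pos: [494.8, -341.3, 189.3]
ee_rot: [-180.0, -0.0, 90.0]
force: [0.3, -0.3, -0.5]
gripper_width: 13.7
gripper_force: 25.0
```

Request:
step_arm(
  plan=[0,0,0.1,0,0,0,0,0,0,0,0,0],
)

```text
time_s: 10.93
ee_pos: [495.0, -341.4, 188.9]
ee_rot: [180.0, 0.0, 90.0]
force: [-0.1, 0.3, 1.9]
gripper_width: 13.9
gripper_force: 25.0
```

Request:
step_arm(
  plan=[0,0,0.1,0,0,0,0,0,0,0,0,0],
)

```text
time_s: 11.1
ee_pos: [495.1, -341.5, 188.4]
ee_rot: [179.9, 0.0, 90.0]
force: [-0.7, 2.3, 5.0]
gripper_width: 13.6
gripper_force: 25.0
```

Request:
step_arm(
  plan=[0,0,0.1,0,0,0,0,0,0,0,0,0],
)

```text
time_s: 11.27
ee_pos: [495.1, -341.5, 187.6]
ee_rot: [179.9, 0.1, 90.0]
force: [-1.9, 1.3, 6.1]
gripper_width: 14.1
gripper_force: 25.0
```

Request:
step_arm(
  plan=[0,0,0.1,0,0,0,0,0,0,0,0,0],
)

```text
time_s: 11.43
ee_pos: [495.1, -341.5, 186.7]
ee_rot: [179.9, 0.1, 90.0]
force: [-2.0, 2.0, 6.8]
gripper_width: 13.7
gripper_force: 25.0
```

Request:
step_arm(
  plan=[0,0,0.1,0,0,0,0,0,0,0,0,0],
)

```text
time_s: 11.6
ee_pos: [495.1, -341.5, 185.8]
ee_rot: [179.9, 0.1, 90.0]
force: [-1.6, 0.6, 7.3]
gripper_width: 13.8
gripper_force: 25.0
```

Request:
step_arm(
  plan=[0,0,0.1,0,0,0,0,0,0,0,0,0],
)

```text
time_s: 11.77
ee_pos: [495.1, -341.5, 184.8]
ee_rot: [179.9, 0.1, 90.0]
force: [-1.1, 0.1, 7.4]
gripper_width: 14.0
gripper_force: 25.0
```

Request:
step_arm(
  plan=[0,0,0.1,0,0,0,0,0,0,0,0,0],
)

```text
time_s: 11.93
ee_pos: [495.1, -341.5, 183.9]
ee_rot: [179.9, 0.1, 90.0]
force: [-1.1, 1.0, 7.5]
gripper_width: 13.9
gripper_force: 25.0
```

Request:
step_arm(
  plan=[0,0,0.1,0,0,0,0,0,0,0,0,0],
)

```text
time_s: 12.1
ee_pos: [495.1, -341.6, 182.9]
ee_rot: [179.9, 0.1, 90.0]
force: [-0.9, 1.0, 6.6]
gripper_width: 13.9
gripper_force: 25.0
```

Request:
step_arm(
  plan=[0,0,0.1,0,0,0,0,0,0,0,0,0],
)

```text
time_s: 12.27
ee_pos: [495.2, -341.6, 181.9]
ee_rot: [179.9, 0.1, 90.0]
force: [-0.9, 0.7, 8.2]
gripper_width: 14.2
gripper_force: 25.0
```

```bash
cat > dr.py <<'E'
from h import *
import pickle
s=sensors.state(); print(np.round(s["ee_pos"],1),np.round(s["force"],1),s["time_s"])
S0,T0=pickle.load(open("p0.pkl","rb"))
for n,p0 in(("scene",S0),("top",T0)):
    p=viewer.grab_frame(n)
    for q in(p0,):
        pass
    d=viewer.pinpoint("drawer_grip",p)
    print(n,[(np.round(x["location"],1).tolist(),round(x["score"],2),atz(p,x["location"],90).round(0)[:2].tolist()) for x in d][:2])
    x0,y0=(265,205) if n=="scene" else (280,185)
    cv2.imwrite(f"pics/dr_{n}.png",cv2.resize(cv2.cvtColor(p["img"],cv2.COLOR_RGB2BGR)[y0:y0+70,x0-20:x0+50],None,fx=5,fy=5))
E
python3 dr.py
```

```text
[ 495.2 -341.6  181.9] [-0.9  0.7  8.2] 12.2667
scene [([270.9, 232.5], 0.7, [470.0, -168.0])]
top [([308.7, 221.7], 0.73, [470.0, -172.0])]
```

Request:
step_arm(
  plan=[0,0,0.1,0,0,0,0,0,0,0,0,0],
)

```text
time_s: 12.63
ee_pos: [495.3, -341.7, 180.7]
ee_rot: [179.9, 0.1, 90.0]
force: [-0.5, 0.2, 4.7]
gripper_width: 13.9
gripper_force: 25.0
```

Request:
step_arm(
  plan=[0,0,0.05,0,0,0,0,0,0,0,0,0],
)

```text
time_s: 12.8
ee_pos: [495.4, -341.7, 180.1]
ee_rot: [179.9, 0.1, 90.0]
force: [-0.3, -0.2, 5.7]
gripper_width: 13.6
gripper_force: 25.0
```

```bash
python3 dr.py
```

```text
[ 495.4 -341.7  180.1] [-0.3 -0.2  5.7] 12.8
scene [([261.1, 235.3], 0.72, [450.0, -160.0]), ([285.8, 184.2], 0.57, [594.0, -83.0])]
top [([302.2, 227.8], 0.84, [455.0, -155.0]), ([202.7, 164.3], 0.37, [616.0, 88.0])]
```

Request:
step_arm(
  plan=[0,0,-0.5,0,0,0,0,0,-1.0,0,0,0,0,0,-1.5,0,0,0,0,0,-1.5,0,0,0,0,0,-1.5,0,0,0],
)

```text
time_s: 13.42
ee_pos: [494.6, -341.0, 239.6]
ee_rot: [-179.9, -0.0, 90.0]
force: [0.1, -0.4, -0.5]
gripper_width: 13.8
gripper_force: 25.0
```

Request:
step_arm(
  plan=[0,0,0,0,0,0,2.0,-0.1,0,0,0,0,4.0,-0.3,0,0,0,0,4.0,-0.3,0,0,0,0,4.0,-0.3,0,0,0,0],
)

```text
time_s: 13.83
ee_pos: [483.9, -199.9, 237.8]
ee_rot: [-179.9, -0.1, 89.9]
force: [0.6, 0.5, -0.2]
gripper_width: 13.9
gripper_force: 25.0
```

Request:
step_arm(
  plan=[4.0,-0.3,0,0,0,0,4.0,-0.3,0,0,0,0,4.0,-0.3,0,0,0,0,4.0,-0.3,0,0,0,0,4.0,-0.3,0,0,0,0],
)

```text
time_s: 14.25
ee_pos: [468.7, 0.5, 238.3]
ee_rot: [-179.9, -0.0, 90.0]
force: [0.6, 0.9, -0.5]
gripper_width: 13.9
gripper_force: 25.0
```

Request:
step_arm(
  plan=[4.0,-0.3,0,0,0,0,4.0,-0.3,0,0,0,0,4.0,-0.3,0,0,0,0,4.0,-0.3,0,0,0,0,3.79,0,0,0,0,0],
)

```text
time_s: 14.67
ee_pos: [456.4, 198.5, 238.4]
ee_rot: [-179.9, 0.0, 90.0]
force: [0.4, 0.6, -1.4]
gripper_width: 14.0
gripper_force: 25.0
```

Request:
step_arm(
  plan=[0,0,0,0,0,0,0,0,0,0,0,0,0,0,0,0,0,0,0,0,0,0,0,0,0,0,0,0,0,0],
)

```text
time_s: 15.08
ee_pos: [457.9, 195.3, 238.8]
ee_rot: [-180.0, 0.0, 89.9]
force: [-0.2, 0.3, -0.8]
gripper_width: 13.7
gripper_force: 25.0
```

```bash
python3 - <<'E'
from h import *
s=sensors.state(); print(s["ee_pos"],s["ee_rot"],s["force"],s["gripper_width"])
S=viewer.grab_frame("scene")
e=s["ee_pos"]; t=[e[0],e[1],e[2]-92.8]; q=(proj(S,t)-[120,70]+.5)*5; print(q)
cv2.imwrite("pics/back.png",cv2.resize(cv2.cvtColor(S["img"],cv2.COLOR_RGB2BGR)[70:200,120:230],None,fx=5,fy=5,interpolation=2)[:600])
for k in("pin_tip","stand_bore"): print(k,[(np.round(d["location"],1).tolist(),round(d["score"],2)) for d in viewer.pinpoint(k,S)], proj(S,t))
E
```

```text
[457.8828329  195.27428402 238.81396866] [-1.79977294e+02  1.77942332e-02  8.98844792e+01] [-0.15497994  0.30108974 -0.79986598] 13.67973703868755
[242.1669148  327.97219368]
pin_tip [([215.2, 193.6], 0.61), ([143.6, 189.5], 0.54), ([130.4, 196.6], 0.47), ([165.6, 136.5], 0.44)] [167.93338296 135.09443874]
stand_bore [([170.2, 153.3], 0.88)] [167.93338296 135.09443874]
```

Request:
step_arm(
  plan=[0.1,0.03,3.0,0,0,0,0,0,3.0,0,0,0,0,0,0,0,0,0,0,0,0,0,0,0,0,0,0,0,0,0],
)

```text
time_s: 15.65
ee_pos: [459.1, 197.7, 180.3]
ee_rot: [179.9, -0.1, 90.0]
force: [-0.0, 0.6, -0.4]
gripper_width: 14.2
gripper_force: 25.0
```

Request:
step_arm(
  plan=[-0.1,-0.05,0,0,0,0,0,0,0,0,0,0,0,0,0,0,0,0],
)

```text
time_s: 15.9
ee_pos: [458.3, 196.8, 180.2]
ee_rot: [179.9, -0.1, 90.0]
force: [0.1, -0.3, -0.5]
gripper_width: 13.5
gripper_force: 25.0
```

Request:
step_arm(
  plan=[0,0,0.5,0,0,0,0,0,0.5,0,0,0,0,0,0.3,0,0,0,0,0,0,0,0,0],
)

```text
time_s: 16.23
ee_pos: [457.3, 196.5, 165.0]
ee_rot: [-179.9, 0.0, 90.0]
force: [-0.0, -0.1, -0.7]
gripper_width: 14.3
gripper_force: 25.0
```

Request:
step_arm(
  plan=[0,0,0.5,0,0,0,0,0,0.5,0,0,0,0,0,0,0,0,0],
)

```text
time_s: 16.48
ee_pos: [457.3, 196.4, 154.8]
ee_rot: [-179.9, 0.0, 90.0]
force: [0.3, 0.1, -0.5]
gripper_width: 13.6
gripper_force: 25.0
```

Request:
step_arm(
  plan=[0,0.05,1.5,0,0,0,0,0,1.5,0,0,0,0,0,1.2,0,0,0,0,0,0.6,0,0,0,0,0,0,0,0,0],
)

```text
time_s: 16.9
ee_pos: [457.6, 196.4, 106.8]
ee_rot: [-179.9, 0.0, 90.0]
force: [-0.5, -0.0, -0.3]
gripper_width: 13.9
gripper_force: 25.0
```

Request:
step_arm(
  plan=[0,0,0.3,0,0,0,0,0,0,0,0,0],
)

```text
time_s: 17.07
ee_pos: [458.2, 196.7, 105.1]
ee_rot: [180.0, -0.0, 90.0]
force: [-0.9, -0.7, -1.8]
gripper_width: 14.2
gripper_force: 25.0
```

Request:
step_arm(
  plan=[0,0,0.1,0,0,0,0,0,0,0,0,0],
)

```text
time_s: 17.23
ee_pos: [458.3, 196.7, 104.3]
ee_rot: [180.0, -0.0, 90.0]
force: [0.3, -0.3, -0.9]
gripper_width: 13.7
gripper_force: 25.0
```

Request:
step_arm(
  plan=[0,0,0.2,0,0,0,0,0,0,0,0,0],
)

```text
time_s: 17.4
ee_pos: [458.1, 196.6, 101.9]
ee_rot: [-180.0, -0.0, 90.0]
force: [-0.4, -1.0, -0.7]
gripper_width: 14.2
gripper_force: 25.0
```

Request:
step_arm(
  plan=[0,0,0.1,0,0,0,0,0,0,0,0,0],
)

```text
time_s: 17.57
ee_pos: [458.1, 196.6, 100.9]
ee_rot: [-180.0, -0.0, 90.0]
force: [0.8, -0.4, -0.6]
gripper_width: 13.9
gripper_force: 25.0
```

Request:
step_arm(
  plan=[0,0,0.05,0,0,0,0,0,0,0,0,0,0,0,0,0,0,0],
)

```text
time_s: 17.82
ee_pos: [458.1, 196.6, 100.8]
ee_rot: [180.0, -0.0, 90.0]
force: [-1.0, -0.9, 3.7]
gripper_width: 13.7
gripper_force: 25.0
```

Request:
step_arm(
  plan=[0,0,0,0,0,0,0,0,0,0,0,0,0,0,0,0,0,0,0,0,0,0,0,0,0,0,0,0,0,0],
  hand=4.5,
)

```text
time_s: 18.23
ee_pos: [458.2, 196.6, 100.3]
ee_rot: [-180.0, -0.0, 90.0]
force: [-0.4, -0.0, 1.1]
gripper_width: 43.5
gripper_force: 0.0
```

Request:
step_arm(
  plan=[0,0,-1.0,0,0,0,0,0,-3.0,0,0,0,0,0,-4.0,0,0,0,0,0,-4.0,0,0,0,0,0,0,0,0,0],
)

```text
time_s: 18.65
ee_pos: [462.3, 198.3, 229.0]
ee_rot: [179.1, -0.4, 90.0]
force: [1.3, -0.1, 0.6]
gripper_width: 45.3
gripper_force: 0.0
```

Request:
step_arm(
  plan=[-4.0,0,0,0,0,0,-4.0,0,0,0,0,0,-4.0,0,0,0,0,0,-4.0,0,0,0,0,0,-4.0,0,0,0,0,0],
)

```text
time_s: 19.07
ee_pos: [457.9, -5.0, 221.2]
ee_rot: [179.9, 0.0, 90.0]
force: [1.4, -0.1, 0.2]
gripper_width: 45.0
gripper_force: 0.0
```

```bash
python3 - <<'E'
from h import *
s=sensors.state(); print(s["ee_pos"],s["ee_rot"],s["force"],s["gripper_width"])
P=[viewer.grab_frame("scene"),viewer.grab_frame("top")]
for k in("drawer_grip","pin_grip","stand_bore"): print(k,[[(np.round(d["location"],1).tolist(),round(d["score"],2)) for d in viewer.pinpoint(k,p)] for p in P])
d=[viewer.pinpoint("drawer_grip",p) for p in P]; print([atz(p,x[0]["location"],90) for p,x in zip(P,d) if x])
a=cv2.cvtColor(P[0]["img"],cv2.COLOR_RGB2BGR); b=cv2.cvtColor(P[1]["img"],cv2.COLOR_RGB2BGR)
r=lambda i,y,x,h,w,k:cv2.resize(i[y:y+h,x:x+w],None,fx=k,fy=k,interpolation=2)
cv2.imwrite("pics/after.png",np.hstack([r(a,130,130,130,130,3),r(a,200,240,65,65,6),][:1]+[r(a,195,240,65,65,6)]))
print(len(a))
E
```

```text
[457.88141122  -5.02493808 221.16627583] [1.79915818e+02 1.41717983e-04 9.00438447e+01] [ 1.38477239 -0.0745676   0.22530666] 45.016875523696946
drawer_grip [[([262.2, 230.0], 0.57)], [([302.6, 226.4], 0.7)]]
pin_grip [[([150.8, 176.1], 0.76), ([197.8, 210.0], 0.6), ([143.8, 171.0], 0.59), ([170.5, 147.7], 0.43)], [([154.4, 252.4], 0.72), ([155.0, 226.2], 0.57), ([144.5, 252.5], 0.55)]]
stand_bore [[([169.4, 154.5], 0.74), ([348.8, 270.5], 0.46)], [([160.1, 227.0], 0.84)]]
[array([ 460.6803629 , -150.78025209,   90.        ]), array([ 458.31712936, -156.4416169 ,   90.        ])]
384
```

View pics/after.png

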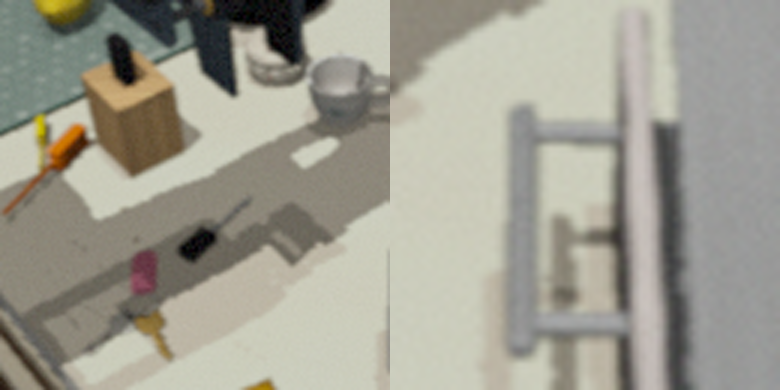

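```bash
python3 - <<'E'
from h import *
P=[viewer.grab_frame("scene"),viewer.grab_frame("top")]
a=[atz(P[0],np.array(q)-.5,90) for q in((261.7,213),(262.2,253.3))]
d=a[0]-a[1]; print("scene bar ends",a,np.linalg.norm(d),np.degrees(np.arctan2(d[1],d[0]))-90,(a[0]+a[1])/2)
# top: bar mask: steel bright/dark ridge near predicted; refine via line search along perpendicular profile
g=cv2.cvtColor(P[1]["img"],cv2.COLOR_RGB2GRAY).astype(float)
hole=np.array([494.8,-341.2])
for pi,p in enumerate(P):
  g=cv2.GaussianBlur(cv2.cvtColor(p["img"],cv2.COLOR_RGB2GRAY),(0,0),.6).astype(np.float32)
  for yaw in(-37,-40):
    y=np.radians(yaw); ex=np.array([np.cos(y),np.sin(y)]); ey=np.array([-np.sin(y),np.cos(y)])
    prof=[]
    for n in np.arange(-170,-100,3.):
        v=[]
        for s in np.arange(85,150,5.):
            q=proj(p,[*(hole+n*ex+s*ey),90]); v.append(cv2.getRectSubPix(g,(1,1),(float(q[0]),float(q[1])))[0,0])
        prof.append(int(np.median(v)))
    print(pi,yaw,list(zip(np.arange(-170,-100,3).tolist(),prof)))
E
```

```text
scene bar ends [array([ 491.88771731, -112.44406447,   90.        ]), array([ 421.20725116, -193.70237674,   90.        ])] 107.696989776459 -41.01754326193224 [ 456.54748423 -153.0732206    90.        ]
0 -37 [(-170, 201), (-167, 201), (-164, 201), (-161, 201), (-158, 200), (-155, 199), (-152, 186), (-149, 157), (-146, 147), (-143, 146), (-140, 155), (-137, 167), (-134, 158), (-131, 141), (-128, 156), (-125, 180), (-122, 183), (-119, 177), (-116, 158), (-113, 111), (-110, 113), (-107, 154), (-104, 185), (-101, 180)]
0 -40 [(-170, 201), (-167, 201), (-164, 200), (-161, 200), (-158, 188), (-155, 158), (-152, 147), (-149, 145), (-146, 151), (-143, 175), (-140, 158), (-137, 138), (-134, 159), (-131, 187), (-128, 186), (-125, 179), (-122, 166), (-119, 115), (-116, 99), (-113, 151), (-110, 184), (-107, 181), (-104, 141), (-101, 85)]
1 -37 [(-170, 162), (-167, 162), (-164, 160), (-161, 157), (-158, 154), (-155, 152), (-152, 152), (-149, 147), (-146, 132), (-143, 123), (-140, 120), (-137, 115), (-134, 109), (-131, 113), (-128, 129), (-125, 142), (-122, 149), (-119, 143), (-116, 118), (-113, 80), (-110, 62), (-107, 69), (-104, 110), (-101, 142)]
1 -40 [(-170, 160), (-167, 157), (-164, 154), (-161, 152), (-158, 152), (-155, 149), (-152, 135), (-149, 123), (-146, 119), (-143, 112), (-140, 108), (-137, 115), (-134, 131), (-131, 146), (-128, 150), (-125, 147), (-122, 129), (-119, 90), (-116, 62), (-113, 69), (-110, 106), (-107, 139), (-104, 148), (-101, 131)]
```

Request:
step_arm(
  plan=[-3.8,-0.03,0,0,0,0,-3.8,-0.03,0,0,0,0,-3.8,-0.03,0,0,0,0,-3.8,-0.03,0,0,0,0,0,0,0,0,0,0.117],
  hand=2.6,
)

```text
time_s: 20.08
ee_pos: [457.3, -160.6, 220.4]
ee_rot: [179.9, 0.2, 83.0]
force: [-0.2, 0.3, -0.2]
gripper_width: 26.0
gripper_force: 0.0
```

Request:
step_arm(
  plan=[0,0,0,0,0,0.117,0,0,0,0,0,0.117,0,0,0,0,0,0.117,0,0,0,0,0,0.117,0,0,0,0,0,0.117],
)

```text
time_s: 20.5
ee_pos: [457.1, -155.0, 220.3]
ee_rot: [-180.0, -0.0, 49.5]
force: [-0.5, 0.8, -0.7]
gripper_width: 25.9
gripper_force: 0.0
```

Request:
step_arm(
  plan=[0,0,3.5,0,0,0,0,0,3.5,0,0,0,0,0,0,0,0,0,0,0,0,0,0,0],
)

```text
time_s: 20.83
ee_pos: [456.2, -154.7, 149.5]
ee_rot: [-179.8, 0.1, 49.8]
force: [-0.2, 0.2, -0.1]
gripper_width: 26.0
gripper_force: 0.0
```

Request:
step_arm(
  plan=[0,0.2,2.0,0,0,0,0,0,1.5,0,0,0,0,0,0.5,0,0,0,0,0,0,0,0,0],
)

```text
time_s: 21.17
ee_pos: [459.0, -156.7, 111.1]
ee_rot: [180.0, -0.0, 49.8]
force: [0.4, 0.1, -0.5]
gripper_width: 26.1
gripper_force: 0.0
```

Request:
step_arm(
  plan=[0,0,0.3,0,0,0,0,0,0.2,0,0,0,0,0,0,0,0,0],
)

```text
time_s: 21.42
ee_pos: [459.0, -156.8, 106.2]
ee_rot: [179.9, -0.0, 49.8]
force: [-0.1, 0.2, 0.8]
gripper_width: 25.7
gripper_force: 0.0
```

Fingertips are at 92, below the bar's top, with no contact. Continue down and close.

Request:
step_arm(
  plan=[0,-0.05,0.5,0,0,0,0,0,0.5,0,0,0,0,0,0.5,0,0,0,0,0,0.4,0,0,0,0,0,0,0,0,0],
)

```text
time_s: 21.83
ee_pos: [457.4, -156.1, 85.3]
ee_rot: [-179.9, 0.0, 49.8]
force: [0.4, -0.2, 0.4]
gripper_width: 26.0
gripper_force: 0.0
```

Request:
step_arm(
  plan=[0,0,0,0,0,0,0,0,0,0,0,0,0,0,0,0,0,0,0,0,0,0,0,0,0,0,0,0,0,0],
  hand=0.6,
  newtons=15,
)

```text
time_s: 22.25
ee_pos: [457.4, -155.8, 86.4]
ee_rot: [-179.9, -0.0, 49.7]
force: [-2.2, 2.0, 1.7]
gripper_width: 10.6
gripper_force: 15.0
```

Gripped the 11 mm bar. Now pull 30 mm along tool -y.

Request:
step_arm(
  plan=[0,-0.4,0,0,0,0,0,-0.6,0,0,0,0,0,-0.6,0,0,0,0,0,-0.5,0,0,0,0,0,0,0,0,0,0],
)

```text
time_s: 22.67
ee_pos: [441.3, -141.6, 86.4]
ee_rot: [-179.9, -0.1, 49.8]
force: [1.1, 3.2, -3.8]
gripper_width: 10.9
gripper_force: 15.0
```

Request:
step_arm(
  plan=[0,-0.3,0,0,0,0,0,-0.2,0,0,0,0,0,0,0,0,0,0],
)

```text
time_s: 22.92
ee_pos: [438.3, -138.9, 86.4]
ee_rot: [-180.0, -0.1, 49.8]
force: [3.4, 4.1, -4.5]
gripper_width: 10.7
gripper_force: 15.0
```

Request:
step_arm(
  plan=[0,-0.2,0,0,0,0,0,-0.1,0,0,0,0,0,0,0,0,0,0],
)

```text
time_s: 23.17
ee_pos: [436.3, -137.2, 86.4]
ee_rot: [180.0, -0.1, 49.7]
force: [4.4, 3.4, -5.5]
gripper_width: 10.9
gripper_force: 15.0
```

Request:
step_arm(
  plan=[0,-0.1,0,0,0,0,0,-0.1,0,0,0,0,0,0,0,0,0,0],
)

```text
time_s: 23.42
ee_pos: [434.9, -136.0, 86.4]
ee_rot: [180.0, -0.1, 49.7]
force: [5.0, 3.4, -6.0]
gripper_width: 10.5
gripper_force: 15.0
```

Request:
step_arm(
  plan=[0,-0.1,0,0,0,0,0,-0.1,0,0,0,0,0,0,0,0,0,0],
)

```text
time_s: 23.67
ee_pos: [434.3, -135.4, 86.5]
ee_rot: [179.8, -0.1, 49.8]
force: [7.6, 1.8, -7.8]
gripper_width: 10.8
gripper_force: 15.0
```

Request:
step_arm(
  plan=[0,-0.2,0,0,0,0,0,-0.1,0,0,0,0,0,0,0,0,0,0],
)

```text
time_s: 23.92
ee_pos: [434.2, -135.3, 86.6]
ee_rot: [179.5, -0.1, 49.8]
force: [10.8, -3.6, -15.7]
gripper_width: 10.9
gripper_force: 15.0
```

Request:
step_arm(
  plan=[0,0.4,0,0,0,0,0,0,0,0,0,0],
)

```text
time_s: 24.08
ee_pos: [434.7, -135.7, 86.4]
ee_rot: [180.0, -0.1, 49.7]
force: [4.6, 3.4, -4.9]
gripper_width: 10.7
gripper_force: 15.0
```

Request:
step_arm(
  plan=[0,0,0,0,0,0,0,0,0,0,0,0,0,0,0,0,0,0,0,0,0,0,0,0],
  hand=2.6,
)

```text
time_s: 24.42
ee_pos: [433.2, -135.9, 86.6]
ee_rot: [-180.0, 0.0, 49.8]
force: [-0.2, 0.6, 0.6]
gripper_width: 25.8
gripper_force: 0.0
```

Request:
step_arm(
  plan=[0,0,-0.5,0,0,0,0,0,-1.5,0,0,0,0,0,-3.0,0,0,0,0,0,-4.0,0,0,0,0,0,-4.0,0,0,0],
)

```text
time_s: 24.83
ee_pos: [432.6, -135.5, 217.9]
ee_rot: [-179.9, 0.1, 49.8]
force: [1.9, -0.3, -0.8]
gripper_width: 26.3
gripper_force: 0.0
```

Request:
step_arm(
  plan=[0,-4.0,0,0,0,0,0,-4.0,0,0,0,0,0,0,0,0,0,0,0,0,0,0,0,0,0,0,0,0,0,0],
)

```text
time_s: 25.25
ee_pos: [373.0, -84.2, 217.0]
ee_rot: [179.9, -0.0, 49.8]
force: [0.0, 0.5, -0.6]
gripper_width: 26.2
gripper_force: 0.0
```

```bash
python3 - <<'E'
from h import *
import pickle
S0,T0=pickle.load(open("p0.pkl","rb"))
s=sensors.state(); print(s["ee_pos"],s["force"],s["time_s"])
P=[viewer.grab_frame("scene"),viewer.grab_frame("top")]
for k in("drawer_grip","stand_bore","mug","spice_tall","egg_timer","spice_other","pin_grip"): print(k,[[(np.round(d["location"],1).tolist(),round(d["score"],2)) for d in viewer.pinpoint(k,p)][:4] for p in P])
hole=np.array([494.8,-341.2]);y=np.radians(-40.5); ex=np.array([np.cos(y),np.sin(y)]); ey=np.array([-np.sin(y),np.cos(y)])
for p in P:
  g=cv2.GaussianBlur(cv2.cvtColor(p["img"],cv2.COLOR_RGB2GRAY),(0,0),.6).astype(np.float32)
  print([(int(n),int(np.median([g[tuple(np.round(proj(p,[*(hole+n*ex+t*ey),90])).astype(int)[::-1])] for t in range(85,150,5)]))) for n in range(-200,-120,3)])
E
```

```text
[372.95398019 -84.24808268 216.99200477] [ 0.00779829  0.49829255 -0.56069847] 25.25
drawer_grip [[], [([295.9, 237.1], 0.59)]]
stand_bore [[([170.1, 153.5], 0.84)], [([162.6, 228.1], 0.73)]]
mug [[([245.5, 165.3], 0.74)], [([202.0, 163.0], 0.97)]]
spice_tall [[([283.9, 178.9], 0.97)], [([241.0, 154.1], 0.45), ([164.2, 168.3], 0.45)]]
egg_timer [[([221.8, 152.3], 0.48)], [([157.6, 226.6], 0.69), ([244.8, 151.8], 0.16)]]
spice_other [[([284.0, 159.8], 0.77)], []]
pin_grip [[([142.1, 171.4], 0.56), ([152.2, 177.8], 0.55), ([200.4, 206.8], 0.47)], [([152.3, 253.5], 0.57), ([139.9, 252.4], 0.41), ([159.6, 227.4], 0.38)]]
[(-200, 138), (-197, 138), (-194, 138), (-191, 138), (-188, 135), (-185, 137), (-182, 150), (-179, 145), (-176, 136), (-173, 134), (-170, 137), (-167, 138), (-164, 138), (-161, 141), (-158, 162), (-155, 168), (-152, 167), (-149, 154), (-146, 132), (-143, 181), (-140, 192), (-137, 182), (-134, 117), (-131, 99), (-128, 99), (-125, 103), (-122, 138)]
[(-200, 154), (-197, 155), (-194, 146), (-191, 119), (-188, 87), (-185, 50), (-182, 35), (-179, 30), (-176, 30), (-173, 32), (-170, 37), (-167, 44), (-164, 46), (-161, 45), (-158, 46), (-155, 50), (-152, 55), (-149, 68), (-146, 61), (-143, 73), (-140, 117), (-137, 143), (-134, 144), (-131, 123), (-128, 102), (-125, 110), (-122, 126)]
```

```bash
python3 -c "
from workcell import env; print(env.job_done())"
```

```text
the job is handed in; nothing more can be done
None
```

I handed the job in at about 25 s: the pin released the latch at a measured 8 N or so, it is back upright in its rest, and the drawer is pulled out to its stop; the cup and jars were found where they stood (the second jar by one camera only), and the timer was found only weakly, with no contact felt near any of them.

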